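# Put the mixed-up lids back on their own storage jars

## Robot

A 6-joint arm with a two-finger parallel gripper is mounted at the origin on a cart in front of the work surface, level with it; the furniture and walls round the work are solid. World frame = base frame: x ahead of the robot, y to its left, z up, the work surface at z = 0. Lengths are in mm, angles in rad, forces in N, time in s.
With the tool pointing down it reaches from about 350 to 775 mm from the base axis. Payload 7.3 kg.
Tool frame: the origin (TCP) lies at the very end of the fingers, on their centre line; the grasp point (between the pads) lies 19 mm behind it; z points along the fingers, y is the line along which they close (so a half turn about z gives the same grasp; the last joint's range is limited). The gripper opens to 92 mm and grips with 3 to 60 N. Pads are 19 mm wide; open, the fingers measure 130 mm over their backs; the gripper's body (75 mm by 190 mm) begins 47 mm behind the grasp point.
Start: joints at [-1.314, 0.342, 1.524, -0, 1.275, -0.146], TCP at [205.821, -482.993, 226.741] pointing down, gripper open.
Joint ranges: [-2.53, 2.53], [-0.77, 2.02], [0.04, 2.7], [-1, 4.14], [0.28, 2.66], [-3.11, 3.11]. Speed limits (rad/s): [2.57, 2.57, 3.14, 3.14, 3.14, 3.14].

## Interface

Orientations are given as [roll, pitch, yaw] about the fixed x, y, z axes, in that order (R = Rz(yaw) Ry(pitch) Rx(roll)).
In Python, from plant import * gives the robot as it stands.
- The arm moves only by the tool arm_command, never from a script. Its arguments are lists of equal length, an entry for each row: "gripper": the finger opening in mm, from 0 to 91.8; "dp": the shift along the tool's x, y, z in units of 25 mm (1.0 is 25 mm), a list of three; "twist": the turn about the tool's z in units of 5 degrees (1.0 is 5 degrees). A call has exactly 5 rows; each row shifts and turns the commanded pose from where the row before left it, along the tool's axes as they then stand; what a row does not reach is not made up. A row lasts 1/8 s, in which the tool goes at most 62.5 mm and 10.7 degrees, less where a joint would pass 70% of its speed; a pose out of reach is approached as far as the arm can. A call is refused whole if a number of a shift passes 1 or a number of a turn 1, either way. A call with a gripper value outside its range is refused whole. The fingers move at their own pace and stop on an object; the grip force is fixed at half the most. Time passes only in rows, so rows that do not move let the fingers close, or fill a call up. It gives the time, the measured TCP pose, the force, the opening and the grip force at its end, in the units of the state.
- get_obs(): the state, without advancing time (a new reading comes with each control period).
- capture(name): name is "side" or "top"; returns the picture (384x512x3 uint8, red, green, blue); there is no depth.
- get_calibration(name): a dict with "mtx" (3x3 intrinsics, pixels), "position" and "attitude" of the camera in the world. Camera axes: x right, y down, z forward; pixel columns grow to the right and rows downward; lengths in mm; the calibration is good to about 2 mm. A picture is of the moment at which its call begins. get_calibration takes no time and is no camera call.
- close_job(): hands the job in; it is judged then, once.
The state is a dict: "time": time; "joint_positions": joint angles; "dq": joint speeds; "tau": joint torques, N m; "tool_pos": TCP position; "tcp_rot": TCP orientation; "contact_force": force on the tool from outside, world axes, zero at the start; "moment": the same for the moment, N m; "grip_width": finger opening in mm; "finger_force": force on a finger pad.
Only numpy, scipy, OpenCV 4.12 (cv2) and the standard library are available. Lean on these libraries where they do the work, as an engineer would, in place of code of your own. Each camera call takes 0.05 s, during which the arm holds its last target. There are 200 camera calls.

## Task

The lids of the three white storage jars have got mixed up: put each one back on the jar it fits (small on small, medium on medium, large on large), pushing its tapered cork gently home until the wooden disc lies flat on the rim. Put a lid aside only on the round cork mat, never on the bare worktop, since the corks must stay clean. Leave the jars standing where they are and do not disturb the soap bottle or the tin.

Things in the scene. Friction and masses are not known exactly. Their poses are not given: they have to be found in the camera images.
- lid_small_knob (a point): small lid: pale wooden disc 68 mm across, 10 thick; upright cylindrical knob on top (20 mm across, 38 tall) to lift it by; tapered cork plug under it, 20 mm deep, 26 mm across at its flat end, 38 at the disc. Point: on the knob's axis, 20 mm above the disc's top, 30 above its underside, 50 above the plug's end; z up. Loose, 60 g. Starts loose on the medium jar, disc on its rim.
- lid_medium_knob (a point): medium lid: pale wooden disc 80 mm across, 10 thick; upright cylindrical knob on top (23 mm across, 38 tall) to lift it by; tapered cork plug under it, 20 mm deep, 38 mm across at its flat end, 50 at the disc. Point: on the knob's axis, 20 mm above the disc's top, 30 above its underside, 50 above the plug's end; z up. Loose, 80 g. Starts loose on the large jar, disc on its rim.
- lid_large_knob (a point): large lid: pale wooden disc 90 mm across, 10 thick; upright cylindrical knob on top (26 mm across, 38 tall) to lift it by; tapered cork plug under it, 20 mm deep, 50 mm across at its flat end, 62 at the disc. Point: on the knob's axis, 20 mm above the disc's top, 30 above its underside, 50 above the plug's end; z up. Loose, 100 g. Starts on the small jar, plug end on the rim, disc 20 mm proud.
- jar_small_mouth (a point): small jar: white ceramic, 74 mm across, 85 mm tall, collar 54 mm across, round mouth 40 mm across. Point: centre of the mouth in the plane of the rim; z up. Loose, 0.55 kg. The small lid's plug fits it with 1 mm to spare all round; seated, disc on rim, the lid's point is 30 mm above this one.
- jar_medium_mouth (a point): medium jar: white ceramic, 88 mm across, 100 mm tall, collar 66 mm across, round mouth 52 mm across. Point: centre of the mouth in the plane of the rim; z up. Loose, 0.75 kg. The medium lid's plug fits it with 1 mm to spare all round; seated, disc on rim, the lid's point is 30 mm above this one.
- jar_large_mouth (a point): large jar: white ceramic, 102 mm across, 115 mm tall, collar 78 mm across, round mouth 64 mm across. Point: centre of the mouth in the plane of the rim; z up. Loose, 0.95 kg. The large lid's plug fits it with 1 mm to spare all round; seated, disc on rim, the lid's point is 30 mm above this one.
- cork_mat: round cork mat lying on the worktop, 130 mm across, 12 mm thick, the spot for putting a lid aside (standing on its plug); origin at the centre of its underside, z up. Fixed.
- soap_bottle: bystander: dark blue soap bottle with a white cap, 42 x 54 mm, 162 mm tall, upright; origin at the centre of its underside.
- tin: bystander: short food tin, 86 mm across, 40 mm tall, upright; origin at the centre of its underside.

How it is judged:
By the outcome, as a careful person would: the job done as asked, in the order asked, and still so for the second after the job is handed in, with the robot touching nothing.
It also fails if it takes over 106 s, if anything falls off the work surface, if the arm or the gripper's body presses on something with over 40 N, if the wrist force passes 120 N, or if a joint passes its speed limit or range.

## Working session

There is one attempt and no reset: what is moved stays moved. The work goes in short steps, Python scripts to look and compute and a tool call to move; the robot and the scene stay as the last step left them, time stands still between calls to the robot, and variables do not carry over. Pictures are saved under pics/ and viewed, at most 14 in all, crops included, and the job is handed in when it is done.

Besides the shell and the picture viewer there is one more tool, called after "Emit:" as name(argument=value, ...), one argument or row to a line, values as JSON. arm_command: Moves the arm, as the interface text tells. Its arguments: {"type":"object","properties":{"gripper":{"type":"array"},"dp":{"type":"array"},"twist":{"type":"array"}},"required":["gripper","dp","twist"]}

```bash
mkdir -p pics; ls; python3 - <<'E'
from plant import *
import cv2
for n in("side","top"):
    im=capture(n); cv2.imwrite(f"pics/{n}0.png",im[:,:,::-1]); print(n,get_calibration(n))
o=get_obs();print(o)
E
```

```text
pics
side {'mtx': array([[348.49571758,   0.        , 262.78009168],
       [  0.        , 348.49571758, 195.35044709],
       [  0.        ,   0.        ,   1.        ]]), 'position': array([ 441.97160238, -720.39961481,  553.57191977]), 'attitude': array([-2.10860476, -0.01333585, -0.23454498])}
top {'mtx': array([[419.82986583,   0.        , 255.13533822],
       [  0.        , 419.82986583, 188.86997499],
       [  0.        ,   0.        ,   1.        ]]), 'position': array([ 497.52535658,  -42.75859732, 1296.56856961]), 'attitude': array([-3.00936654,  0.04277455, -1.58716325])}
{'time': 0.1, 'joint_positions': array([-1.31396694e+00,  3.42673166e-01,  1.52491205e+00, -2.93079388e-06,
        1.27540894e+00, -1.46014908e-01]), 'dq': array([ 1.88538090e-04, -6.65087146e-05, -2.84152483e-03, -7.03757894e-04,
        1.47617942e-03,  3.51730245e-04]), 'tau': array([ 1.21259967e-03, -4.32006848e+01, -2.44693476e+01,  7.18639302e-02,
        5.26133215e-02, -4.95519964e-05]), 'tool_pos': array([ 205.73870988, -482.61445945,  226.10731622]), 'tcp_rot': array([-3.14020566e+00, -2.01140730e-04,  4.02845014e-01]), 'contact_force': array([-0.38692268, -0.53226628, -0.01019331]), 'moment': array([-0.00343772,  0.01824681, -0.0541864 ]), 'finger_force': 0.0, 'grip_width': 91.50725583769075}
```

View pics/side0.png

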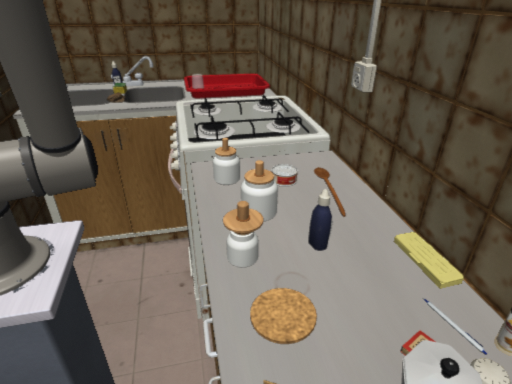

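View pics/top0.png

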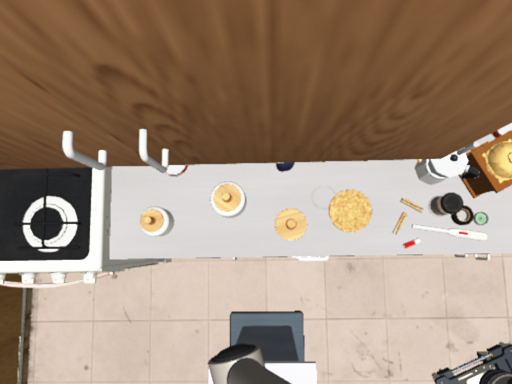

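The side view shows the large lid on the small jar (242,215), the medium lid on the large jar (259,178), the small lid on the medium jar (226,150), and the mat at (283,314). In the top view the lids are at (291,224), (227,197) and (152,219), and the mat is at (350,211).

```bash
cat > h.py <<'E'
from plant import *
import cv2, numpy as np
from scipy.spatial.transform import Rotation as R
def cam(n):
    c=get_calibration(n); return c['mtx'],np.array(c['position']),R.from_euler('xyz',c['attitude']).as_matrix()
def ray(n,uv,z):
    K,p,M=cam(n); d=M@np.linalg.inv(K)@[uv[0],uv[1],1]; return p+d*(z-p[2])/d[2]
def proj(n,X):
    K,p,M=cam(n); q=K@M.T@(np.array(X,float)-p); return q[:2]/q[2]
def wood(im): 
    h=cv2.cvtColor(im,cv2.COLOR_RGB2HSV); return cv2.inRange(h,(8,80,90),(25,255,255))
def blobs(m,amin=60):
    n,l,s,c=cv2.connectedComponentsWithStats(m)
    return [(c[i],s[i],l==i) for i in range(1,n) if s[i][4]>amin]
E
python3 - <<'E'
from h import *
np.set_printoptions(precision=1,suppress=True)
t=cv2.imread('pics/top0.png')[:,:,::-1].copy(); s=cv2.imread('pics/side0.png')[:,:,::-1].copy()
m=wood(t); m[:165]=0; m[250:]=0; m[:,:115]=0; m[:,400:]=0
for c,st,l in blobs(m):
    cs=cv2.findContours(l.astype(np.uint8),0,1)[0][0]; hull=cv2.convexHull(cs); M=cv2.moments(hull); cc=np.array([M['m10'],M['m01']])/M['m00']
    print('top',c,st,cc,*[ray('top',cc,z) for z in (12,105,110,120)], 'equiv d', 2*np.sqrt((M['m00'])/np.pi)*1190/420)
m=wood(s); m[:,:190]=0;m[:120]=0; m[:,330:]=0;m[345:]=0
for c,st,l in blobs(m):
    print('side',c,st)
    ys,xs=np.nonzero(l); 
    for y in range(st[1],st[1]+st[3]): r=xs[ys==y]; print((y,r.min(),r.max()),end=' ')
    print()
# knob top bands & edge of overhang
print('worktop front/back edge',ray('top',(200,260),0),ray('top',(200,163),0))
big=cv2.resize(np.hstack([s[120:280,180:340]]),None,fx=3.7,fy=3.7,interpolation=cv2.INTER_CUBIC)
cv2.imwrite('pics/crop1.png',big[:,:,::-1])
E
```

```text
top [227.  197.3] [214 184  27  27 562] [226.9 197.2] [645.3  97.1  12. ] [634.6  87.  105. ] [634.   86.4 110. ] [632.8  85.3 120. ] equiv d 74.19003639466968
top [349.8 210.5] [ 329  190   43   42 1409] [349.8 210.5] [ 596.8 -277.5   12. ] [ 589.6 -260.5  105. ] [ 589.2 -259.6  110. ] [ 588.4 -257.8  120. ] equiv d 118.2917493505129
top [290.3 223.8] [275 209  32  31 764] [290.4 223.9] [559.3 -96.2  12. ] [554.9 -92.3 105. ] [554.6 -92.1 110. ] [554.1 -91.7 120. ] equiv d 86.911040535173
top [151.6 220.3] [141 210  23  22 399] [151.7 220.4] [578.3 331.1  12. ] [572.4 304.1 105. ] [572.1 302.6 110. ] [571.5 299.7 120. ] equiv d 61.99357087838081
side [225.1 148.9] [215 138  21  18 212]
(138, np.int64(223), np.int64(227)) (139, np.int64(222), np.int64(227)) (140, np.int64(222), np.int64(227)) (141, np.int64(223), np.int64(227)) (142, np.int64(223), np.int64(227)) (143, np.int64(223), np.int64(227)) (144, np.int64(223), np.int64(227)) (145, np.int64(223), np.int64(227)) (146, np.int64(223), np.int64(229)) (147, np.int64(219), np.int64(232)) (148, np.int64(217), np.int64(234)) (149, np
[... 4677 characters left out ...]
64(253), np.int64(314)) (327, np.int64(254), np.int64(313)) (328, np.int64(254), np.int64(313)) (329, np.int64(255), np.int64(313)) (330, np.int64(256), np.int64(312)) (331, np.int64(257), np.int64(311)) (332, np.int64(257), np.int64(310)) (333, np.int64(258), np.int64(309)) (334, np.int64(259), np.int64(309)) (335, np.int64(261), np.int64(308)) (336, np.int64(262), np.int64(306)) (337, np.int64(264), np.int64(305)) (338, np.int64(265), np.int64(304)) (339, np.int64(267), np.int64(302)) (340, np.int64(269), np.int64(300)) (341, np.int64(271), np.int64(298)) (342, np.int64(274), np.int64(295)) (343, np.int64(279), np.int64(290)) 
worktop front/back edge [454.7 182.7   0. ] [757.4 183.    0. ]
```

View pics/crop1.png

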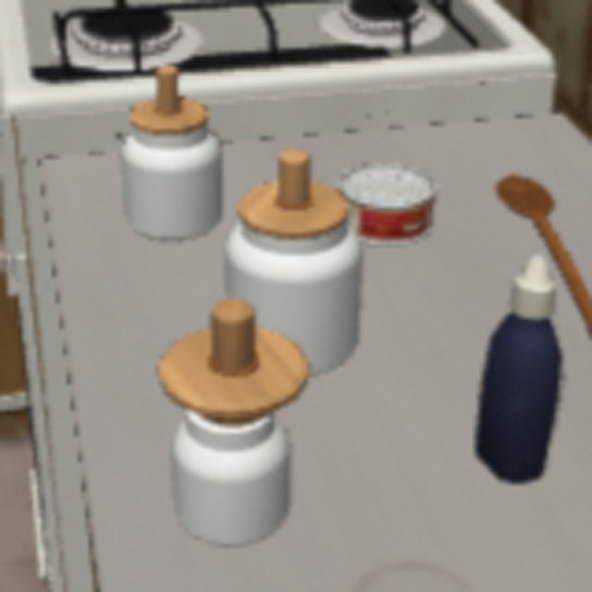

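Crop: all three lids are level with knobs upright, matching the description, and the tin and soap bottle are clear of them. I'll check the points against the side view and work out the first move.

```bash
cat >> h.py <<'E'
np.set_printoptions(precision=2,suppress=True)
def go(x,y,z,yaw=None):
    o=get_obs(); M=R.from_euler('xyz',o['tcp_rot']).as_matrix()
    d=M.T@(np.array([x,y,z])-o['tool_pos'])/25
    print('t',round(o['time'],2),'pos',o['tool_pos'],'yaw',o['tcp_rot'][2],'units',d,'F',o['contact_force'],'w',round(o['grip_width'],1))
E
python3 - <<'E'
from h import *
for n,x,y,zd in (('L',554.4,-91.9,115),('M',633.2,85.6,125),('S',572,302.5,110)):
    print(n,'knob top c',proj('side',(x,y,zd+38)),'knob axis at disc',proj('side',(x,y,zd)), 'edge x+',proj('side',(x,y,zd+20)))
print('mat',proj('side',(597,-277.5,12)))
s=cv2.imread('pics/side0.png'); h=cv2.cvtColor(s,cv2.COLOR_BGR2HSV); m=cv2.inRange(h,(105,80,10),(135,255,120)); m[:,:290]=0;m[:,350:]=0;m[:180]=0;m[260:]=0
for c,st,l in blobs(m): print('bottle',c,st,ray('side',(c[0],st[1]+st[3]-8),0))
go(554.5,-92,226)
E
```

```text
L knob top c [243.3  203.25] knob axis at disc [243.56 217.78] edge x+ [243.43 210.23]
M knob top c [260.28 161.34] knob axis at disc [260.15 174.27] edge x+ [260.22 167.53]
S knob top c [225.39 138.27] knob axis at disc [225.89 149.55] edge x+ [225.63 143.66]
mat [283.64 311.67]
bottle [319.92 227.08] [310 206  21  43 687] [754.59 -71.23   0.  ]
t 0.1 pos [ 205.74 -482.61  226.11] yaw 0.40284501366341985 units [18.96 -8.9   0.02] F [-0.39 -0.53 -0.01] w 91.5
```

Emit:
arm_command(
  gripper=[60, 60, 60, 60, 60],
  dp=[
    [0.95, -0.45, 0],
    [0.95, -0.45, 0],
    [0.95, -0.45, 0],
    [0.95, -0.45, 0],
    [0.95, -0.45, 0],
  ],
  twist=[0, 0, 0, 0, 0],
)

```text
time: 0.72
tool_pos: [293.4, -383.8, 226.4]
tcp_rot: [-3.141, 0.0, 0.403]
contact_force: [-0.0, 0.3, -0.8]
grip_width: 60.2
finger_force: 0.0
```

Emit:
arm_command(
  gripper=[60, 60, 60, 60, 60],
  dp=[
    [0.95, -0.45, 0],
    [0.95, -0.45, 0],
    [0.95, -0.45, 0],
    [0.95, -0.45, 0],
    [0.95, -0.45, 0],
  ],
  twist=[0, 0, 0, 0, 0],
)

```text
time: 1.35
tool_pos: [380.6, -285.6, 226.4]
tcp_rot: [-3.141, 0.0, 0.403]
contact_force: [-0.0, -0.5, 0.9]
grip_width: 59.9
finger_force: 0.0
```

Emit:
arm_command(
  gripper=[60, 60, 60, 60, 60],
  dp=[
    [0.95, -0.45, 0],
    [0.95, -0.45, 0],
    [0.95, -0.45, 0],
    [0.95, -0.45, 0],
    [0.95, -0.45, 0],
  ],
  twist=[0, 0, 0, 0, 0],
)

```text
time: 1.98
tool_pos: [467.8, -187.3, 226.4]
tcp_rot: [-3.141, 0.0, 0.403]
contact_force: [-0.7, -0.3, 0.0]
grip_width: 60.1
finger_force: 0.0
```

Emit:
arm_command(
  gripper=[60, 60, 60, 60, 60],
  dp=[
    [0.95, -0.45, 0],
    [0.95, -0.45, 0],
    [0.95, -0.45, 0],
    [0.9, -0.4, 0],
    [0, 0, 0],
  ],
  twist=[0, 0, 0, 0, 0],
)

```text
time: 2.6
tool_pos: [536.9, -110.0, 226.1]
tcp_rot: [-3.141, 0.001, 0.405]
contact_force: [0.1, -0.7, 0.6]
grip_width: 60.1
finger_force: 0.0
```

```bash
python3 -c "
from h import *
go(554,-92,119)"
```

```text
t 2.6 pos [ 536.89 -109.98  226.12] yaw 0.4049516686590078 units [ 0.91 -0.39  4.28] F [ 0.14 -0.75  0.62] w 60.1
```

Emit:
arm_command(
  gripper=[60, 60, 60, 60, 60],
  dp=[
    [0.91, -0.39, 0],
    [0, 0, 0.9],
    [0, 0, 0.9],
    [0, 0, 0.9],
    [0, 0, 0.9],
  ],
  twist=[0, 0, 0, 0, 0],
)

```text
time: 3.22
tool_pos: [552.8, -94.0, 135.8]
tcp_rot: [-3.141, 0.001, 0.402]
contact_force: [-0.1, -0.8, 0.3]
grip_width: 59.9
finger_force: 0.0
```

Emit:
arm_command(
  gripper=[60, 60, 60, 60, 60],
  dp=[
    [0, 0, 0.4],
    [0, 0, 0.28],
    [0, 0, 0],
    [0, 0, 0],
    [0, 0, 0],
  ],
  twist=[0, 0, 0, 0, 0],
)

```text
time: 3.85
tool_pos: [553.9, -93.3, 120.3]
tcp_rot: [3.141, -0.001, 0.403]
contact_force: [0.6, 0.4, 0.4]
grip_width: 60.2
finger_force: 0.0
```

```bash
python3 -c "
from h import *
go(554,-92,119)
a=capture('side')[150:280,160:330];cv2.imwrite('pics/c2.png',cv2.resize(a[:,:,::-1],None,fx=3.5,fy=3.5))"
```

```text
t 3.85 pos [553.93 -93.3  120.31] yaw 0.40289259759958407 units [ 0.02 -0.05  0.05] F [0.6  0.42 0.36] w 60.2
```

View pics/c2.png

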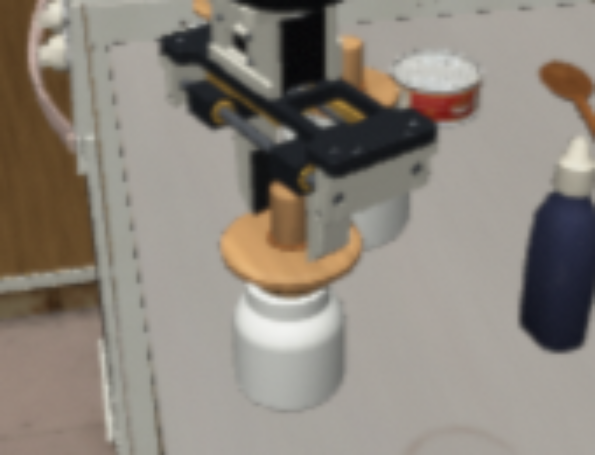

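The fingers straddle the knob (crop 288,215), just above the disc. Closing and lifting.

Emit:
arm_command(
  gripper=[40, 20, 10, 10, 10],
  dp=[
    [0, -0.05, 0],
    [0, 0, 0],
    [0, 0, 0],
    [0, 0, 0],
    [0, 0, 0],
  ],
  twist=[0, 0, 0, 0, 0],
)

```text
time: 4.53
tool_pos: [553.1, -92.1, 119.7]
tcp_rot: [3.142, 0.0, 0.403]
contact_force: [-0.3, -0.2, 0.1]
grip_width: 25.3
finger_force: 30.0
```

Emit:
arm_command(
  gripper=[10, 10, 10, 10, 10],
  dp=[
    [0, 0, 0],
    [0, 0, 0],
    [0, 0, -0.3],
    [0, 0, -0.6],
    [0, 0, -0.6],
  ],
  twist=[0, 0, 0, 0, 0],
)

```text
time: 5.15
tool_pos: [553.4, -92.2, 158.7]
tcp_rot: [3.141, -0.001, 0.403]
contact_force: [0.6, 0.2, -1.0]
grip_width: 25.5
finger_force: 30.0
```

```bash
python3 -c "
from h import *
go(597,-277,150)"
```

```text
t 5.15 pos [553.39 -92.18 158.66] yaw 0.40278963273390156 units [-1.29  7.48  0.35] F [ 0.58  0.18 -0.95] w 25.5
```

Emit:
arm_command(
  gripper=[10, 10, 10, 10, 10],
  dp=[
    [-0.15, 0.94, 0],
    [-0.15, 0.94, 0],
    [-0.15, 0.94, 0],
    [-0.15, 0.94, 0],
    [-0.15, 0.94, 0],
  ],
  twist=[0, 0, 0, 0, 0],
)

```text
time: 5.78
tool_pos: [581.9, -209.8, 156.5]
tcp_rot: [-3.141, 0.001, 0.402]
contact_force: [-0.2, 0.2, -0.6]
grip_width: 25.6
finger_force: 30.0
```

Emit:
arm_command(
  gripper=[10, 10, 10, 10, 10],
  dp=[
    [-0.15, 0.94, 0],
    [-0.15, 0.94, 0],
    [-0.15, 0.9, 0.9],
    [0, 0, 0.9],
    [0, 0, 0.9],
  ],
  twist=[0, 0, 0, 0, 0],
)

```text
time: 6.4
tool_pos: [598.3, -277.8, 87.9]
tcp_rot: [-3.141, 0.001, 0.401]
contact_force: [-0.2, -0.9, -2.0]
grip_width: 25.6
finger_force: 30.0
```

```bash
python3 -c "
from h import *
go(597,-277,47.5)
a=capture('side')[210:375,170:380];cv2.imwrite('pics/c3.png',cv2.resize(a[:,:,::-1],None,fx=3,fy=3))"
```

```text
t 6.4 pos [ 598.27 -277.85   87.94] yaw 0.4009977408867693 units [-0.03 -0.05  1.62] F [-0.17 -0.92 -1.95] w 25.6
```

View pics/c3.png

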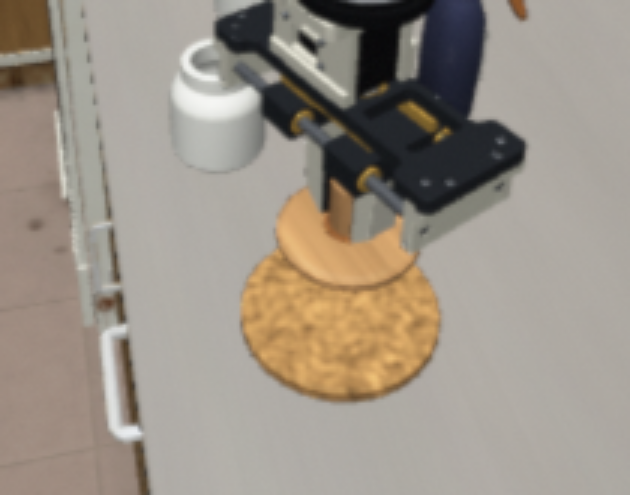

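The lid hangs level over the mat (mat centre crop 340,320), and the small jar is open at crop (205,65). Lowering.

Emit:
arm_command(
  gripper=[10, 10, 10, 10, 10],
  dp=[
    [0, 0, 0.7],
    [0, 0, 0.5],
    [0, 0, 0.2],
    [0, 0, 0],
    [0, 0, 0],
  ],
  twist=[0, 0, 0, 0, 0],
)

```text
time: 7.08
tool_pos: [599.3, -276.0, 55.5]
tcp_rot: [3.14, -0.001, 0.403]
contact_force: [-0.8, 0.3, -0.8]
grip_width: 25.6
finger_force: 30.0
```

Emit:
arm_command(
  gripper=[10, 10, 10, 10, 10],
  dp=[
    [0, 0, 0.15],
    [0, 0, 0.1],
    [0, 0, 0.04],
    [0, 0, 0],
    [0, 0, 0],
  ],
  twist=[0, 0, 0, 0, 0],
)

```text
time: 7.7
tool_pos: [598.9, -275.9, 47.5]
tcp_rot: [3.141, -0.0, 0.403]
contact_force: [0.6, -0.1, -1.7]
grip_width: 25.2
finger_force: 30.0
```

Emit:
arm_command(
  gripper=[10, 10, 10, 10, 10],
  dp=[
    [0, 0, 0.03],
    [0, 0, 0.03],
    [0, 0, 0],
    [0, 0, 0],
    [0, 0, 0],
  ],
  twist=[0, 0, 0, 0, 0],
)

```text
time: 8.32
tool_pos: [599.0, -275.9, 46.7]
tcp_rot: [3.141, -0.0, 0.403]
contact_force: [-2.2, 0.9, 5.3]
grip_width: 25.7
finger_force: 30.0
```

Emit:
arm_command(
  gripper=[30, 40, 60, 60, 60],
  dp=[
    [0, 0, 0],
    [0, 0, 0],
    [0, 0, 0],
    [0, 0, -0.5],
    [0, 0, -0.9],
  ],
  twist=[0, 0, 0, 0, 0],
)

```text
time: 8.95
tool_pos: [598.5, -275.7, 81.1]
tcp_rot: [-3.14, 0.001, 0.403]
contact_force: [0.1, 0.2, 0.2]
grip_width: 59.3
finger_force: 0.0
```

Emit:
arm_command(
  gripper=[60, 60, 60, 60, 60],
  dp=[
    [0, 0, -1],
    [0, 0, -1],
    [0, 0, -1],
    [0, 0, -1],
    [0, 0, -1],
  ],
  twist=[0, 0, 0, 0, 0],
)

```text
time: 9.57
tool_pos: [598.9, -275.9, 207.9]
tcp_rot: [3.141, -0.001, 0.403]
contact_force: [-1.1, -0.0, -0.4]
grip_width: 59.9
finger_force: 0.0
```

```bash
python3 -c "
from h import *
go(571.5,302.5,215)"
```

```text
t 9.57 pos [ 598.85 -275.89  207.88] yaw 0.4027518635570624 units [  8.06 -21.71  -0.3 ] F [-1.08 -0.05 -0.41] w 59.9
```

Emit:
arm_command(
  gripper=[60, 60, 60, 60, 60],
  dp=[
    [0.32, -0.87, -0.1],
    [0.32, -0.87, -0.1],
    [0.32, -0.87, -0.1],
    [0.32, -0.87, 0],
    [0.32, -0.87, 0],
  ],
  twist=[0, 0, 0, 0, 0],
)

```text
time: 10.2
tool_pos: [592.8, -158.1, 213.1]
tcp_rot: [-3.141, 0.0, 0.403]
contact_force: [0.3, 0.6, 0.6]
grip_width: 60.0
finger_force: 0.0
```

Emit:
arm_command(
  gripper=[60, 60, 60, 60, 60],
  dp=[
    [0.32, -0.87, 0],
    [0.32, -0.87, 0],
    [0.32, -0.87, 0],
    [0.32, -0.87, 0],
    [0.32, -0.87, 0],
  ],
  twist=[0, 0, 0, 0, 0],
)

```text
time: 10.82
tool_pos: [587.0, -42.9, 213.5]
tcp_rot: [3.141, -0.0, 0.403]
contact_force: [0.4, 0.4, 0.7]
grip_width: 59.8
finger_force: 0.0
```

Emit:
arm_command(
  gripper=[60, 60, 60, 60, 60],
  dp=[
    [0.32, -0.87, 0],
    [0.32, -0.87, 0],
    [0.32, -0.87, 0],
    [0.32, -0.87, 0],
    [0.32, -0.87, 0],
  ],
  twist=[0, 0, 0, 0, 0],
)

```text
time: 11.45
tool_pos: [581.1, 72.8, 213.5]
tcp_rot: [3.141, -0.0, 0.403]
contact_force: [0.5, -0.4, -0.2]
grip_width: 60.3
finger_force: 0.0
```

Emit:
arm_command(
  gripper=[60, 60, 60, 60, 60],
  dp=[
    [0.32, -0.87, 0],
    [0.32, -0.87, 0],
    [0.32, -0.87, 0],
    [0.32, -0.87, 0],
    [0.32, -0.87, 0],
  ],
  twist=[0, 0, 0, 0, 0],
)

```text
time: 12.08
tool_pos: [575.1, 188.5, 213.4]
tcp_rot: [3.141, -0.0, 0.403]
contact_force: [-0.8, 0.4, 0.2]
grip_width: 60.2
finger_force: 0.0
```

Emit:
arm_command(
  gripper=[60, 60, 60, 60, 60],
  dp=[
    [0.32, -0.87, 0],
    [0.32, -0.87, 0],
    [0.32, -0.87, 0],
    [0.32, -0.87, 0],
    [0.32, -0.87, 0],
  ],
  twist=[0, 0, 0, 0, 0],
)

```text
time: 12.7
tool_pos: [569.6, 304.3, 213.4]
tcp_rot: [3.141, 0.0, 0.403]
contact_force: [1.0, -0.2, -0.6]
grip_width: 60.0
finger_force: 0.0
```

```bash
python3 -c "
from h import *
go(571.5,302.5,115)
t=capture('top');s=capture('side')
cv2.imwrite('pics/t4.png',t[:,:,::-1]);cv2.imwrite('pics/s4.png',s[:,:,::-1])
a=cv2.resize(t[160:260,115:385],None,fx=2.9,fy=2.9,interpolation=cv2.INTER_CUBIC); b=cv2.resize(s[190:350,200:360],None,fx=1.8,fy=1.8,interpolation=cv2.INTER_CUBIC)
o=np.zeros((a.shape[0]+b.shape[0],a.shape[1],3),np.uint8);o[:a.shape[0]]=a;o[a.shape[0]:,:b.shape[1]]=b
cv2.imwrite('pics/c4.png',o[:,:,::-1])"
```

```text
t 12.7 pos [569.57 304.29 213.4 ] yaw 0.4027452317911804 units [0.04 0.1  3.94] F [ 1.   -0.21 -0.58] w 60.0
```

View pics/c4.png

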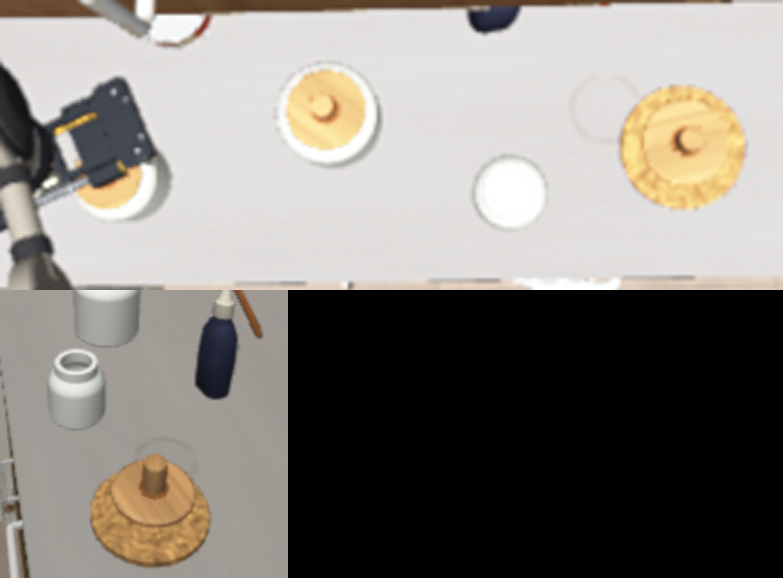

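The top crop shows the large lid upright on the mat (690,139), the small jar open (510,191), and the gripper over the medium jar. The side crop shows the small mouth at about px (242,230).

Emit:
arm_command(
  gripper=[60, 60, 60, 60, 60],
  dp=[
    [0.04, 0.1, 0.8],
    [0, 0, 0.9],
    [0, 0, 0.9],
    [0, 0, 0.8],
    [0, 0, 0.3],
  ],
  twist=[0, 0, 0, 0, 0],
)

```text
time: 13.42
tool_pos: [571.1, 300.3, 119.6]
tcp_rot: [3.141, 0.002, 0.402]
contact_force: [0.8, -0.2, 1.1]
grip_width: 60.2
finger_force: 0.0
```

Emit:
arm_command(
  gripper=[60, 60, 40, 20, 10],
  dp=[
    [0, 0, 0.2],
    [0, 0, 0],
    [0, 0, 0],
    [0, 0, 0],
    [0, 0, 0],
  ],
  twist=[0, 0, 0, 0, 0],
)

```text
time: 14.05
tool_pos: [571.7, 300.9, 116.2]
tcp_rot: [3.141, -0.0, 0.403]
contact_force: [0.1, 0.2, -0.1]
grip_width: 34.5
finger_force: 0.0
```

```bash
python3 - <<'E'
from h import *
go(571.5,303,114.7)
t=cv2.imread('pics/t4.png')[:,:,::-1];s=cv2.imread('pics/s4.png')[:,:,::-1]
g=cv2.cvtColor(s,cv2.COLOR_RGB2GRAY)[222:240,228:258]
print(g)
tv=cv2.cvtColor(t,cv2.COLOR_RGB2GRAY)[208:244,272:312]
print(tv[::1,::1])
print(proj('side',(554,-92,85)),proj('top',(554,-92,85)))
E
```

```text
t 14.05 pos [571.68 300.91 116.24] yaw 0.40283354651841674 units [ 0.03 -0.08  0.06] F [ 0.11  0.16 -0.14] w 34.5
[[156 157 157 156 158 158 157 157 160 165 167 172 177 179 180 180 175 172
  169 164 161 159 158 158 157 156 155 154 153 154]
 [156 156 157 157 158 158 162 167 178 190 200 211 222 226 227 227 219 213
  203 190 177 169 161 158 158 157 158 159 157 157]
 [156 156 157 157 160 166 182 200 220 226 224 221 218 219 219 221 225 226
  227 226 219 204 186 169 160 158 159 159 157 158]
 [156 157 158 157 172 196 219 225 218 205 180 165 163 165 169 172 176 180
  196 209 223 228 226 202 174 161 159 159 158 157]
 [156 156 157 169 203 223 222 200 160 146 146 149 153 159 162 164 167 168
  170 170 179 210 228 227 205 170 159 158 158 157]
 [156 157 165 194 220 221 180 137 127 134 140 147 153 158 161 164 165 165
  165 162 160 165 199 226 225 182 159 157 157 157]
 [156 160 181 217 226 193 136 117 124 132 138 145 151 155 159 161 163 163
  162 160 156 151 157 214 228 205 172 159 157 157]
 [158 162 198 225 225 168 118 114 123 131 136 139 144 148 150 152 154 153
  154 156 153 146 141 205 227 214 177
[... 786 characters left out ...]
161 168 178 197 215 226 227 228 228 228 227 224 217
  208 182 158 146 133 123 112 119 162 169 152 134]
 [194 208 201 173 158 160 165 168 172 175 180 181 185 183 181 178 174 167
  162 154 145 139 129 120 122 153 180 176 158 142]
 [200 214 219 204 179 165 165 168 170 171 171 172 172 170 168 167 163 158
  155 150 143 136 130 132 155 184 189 179 161 142]
 [202 216 222 223 211 189 175 171 169 172 172 171 171 169 168 165 162 158
  154 148 143 145 150 172 194 199 192 181 163 142]]
[[224 224 224 ... 223 223 223]
 [225 224 224 ... 223 224 224]
 [224 224 224 ... 223 223 223]
 ...
 [223 224 223 ... 224 223 224]
 [224 224 223 ... 224 224 224]
 [224 223 224 ... 225 224 224]]
[243.6 228.8] [289.99 224.58]
```

Emit:
arm_command(
  gripper=[10, 10, 10, 10, 10],
  dp=[
    [0, 0, 0.04],
    [0, 0, 0],
    [0, 0, 0],
    [0, 0, 0],
    [0, 0, -0.3],
  ],
  twist=[0, 0, 0, 0, 0],
)

```text
time: 14.68
tool_pos: [571.1, 300.6, 122.0]
tcp_rot: [3.141, 0.002, 0.403]
contact_force: [-0.5, -1.0, 0.1]
grip_width: 19.5
finger_force: 30.0
```

Emit:
arm_command(
  gripper=[10, 10, 10, 10, 10],
  dp=[
    [0, 0, -0.6],
    [0, 0, -0.9],
    [0, 0, -0.9],
    [0, 0, -0.9],
    [0, 0, -0.9],
  ],
  twist=[0, 0, 0, 0, 0],
)

```text
time: 15.3
tool_pos: [571.7, 300.9, 229.6]
tcp_rot: [3.141, -0.001, 0.403]
contact_force: [0.2, 0.0, -1.7]
grip_width: 19.5
finger_force: 30.0
```

```bash
python3 - <<'E'
from h import *
print('mouth side',ray('side',(241.8,229.45),85),ray('side',(242.3,229.95),85))
t=cv2.imread('pics/t4.png')
g=cv2.cvtColor(t,cv2.COLOR_BGR2GRAY)
for r in (216,220,224,228,232): print(r,list(g[r,274:308]))
for c in (286,290,294): print(c,list(g[206:246,c]))
go(552,-92,226)
E
```

```text
mouth side [549.59 -93.55  85.  ] [550.35 -95.65  85.  ]
216 [np.uint8(224), np.uint8(224), np.uint8(224), np.uint8(224), np.uint8(224), np.uint8(224), np.uint8(224), np.uint8(217), np.uint8(205), np.uint8(200), np.uint8(207), np.uint8(224), np.uint8(236), np.uint8(241), np.uint8(240), np.uint8(246), np.uint8(250), np.uint8(251), np.uint8(248), np.uint8(244), np.uint8(248), np.uint8(244), np.uint8(232), np.uint8(215), np.uint8(202), np.uint8(204), np.uint8(219), np.uint8(223), np.uint8(222), np.uint8(223), np.uint8(221), np.uint8(222), np.uint8(222), np.uint8(222)]
220 [np.uint8(225), np.uint8(225), np.uint8(225), np.uint8(225), np.uint8(218), np.uint8(198), np.uint8(201), np.uint8(228), np.uint8(236), np.uint8(248), np.uint8(255), np.uint8(255), np.uint8(255), np.uint8(255), np.uint8(255), np.uint8(255), np.uint8(255), np.uint8(255), np.uint8(255), np.uint8(255), np.uint8(254), np.uint8(253), np.uint8(254), np.uint8(255), np.uint8(255), np.uint8(252), np.uint8(241), np.uint8(218), np.uint8(203), np.uint8(221), np.uint8(224), np.uint8(223), np.uint8(224), np.uint8(223)]
224 [np.uint8
[... 2759 characters left out ...]
), np.uint8(224), np.uint8(224), np.uint8(224), np.uint8(224), np.uint8(224), np.uint8(223), np.uint8(220), np.uint8(206), np.uint8(226), np.uint8(248), np.uint8(255), np.uint8(255), np.uint8(253), np.uint8(254), np.uint8(255), np.uint8(255), np.uint8(255), np.uint8(255), np.uint8(255), np.uint8(255), np.uint8(255), np.uint8(255), np.uint8(255), np.uint8(255), np.uint8(254), np.uint8(254), np.uint8(255), np.uint8(254), np.uint8(253), np.uint8(253), np.uint8(246), np.uint8(229), np.uint8(222), np.uint8(222), np.uint8(223), np.uint8(223), np.uint8(223), np.uint8(223), np.uint8(223)]
t 15.3 pos [571.68 300.88 229.61] yaw 0.40279056904927035 units [-6.88 14.15  0.14] F [ 0.17  0.05 -1.73] w 19.5
```

Emit:
arm_command(
  gripper=[10, 10, 10, 10, 10],
  dp=[
    [-0.46, 0.95, 0],
    [-0.46, 0.95, 0],
    [-0.46, 0.95, 0],
    [-0.46, 0.95, 0],
    [-0.46, 0.95, 0],
  ],
  twist=[0, 0, 0, 0, 0],
)

```text
time: 15.92
tool_pos: [565.3, 168.2, 228.9]
tcp_rot: [3.141, -0.002, 0.403]
contact_force: [0.1, 0.2, -0.2]
grip_width: 19.3
finger_force: 30.0
```

Emit:
arm_command(
  gripper=[10, 10, 10, 10, 10],
  dp=[
    [-0.46, 0.95, 0],
    [-0.46, 0.95, 0],
    [-0.46, 0.95, 0],
    [-0.46, 0.95, 0],
    [-0.46, 0.95, 0],
  ],
  twist=[0, 0, 0, 0, 0],
)

```text
time: 16.55
tool_pos: [559.0, 36.4, 228.8]
tcp_rot: [3.141, -0.001, 0.403]
contact_force: [-0.1, 0.0, -0.4]
grip_width: 19.5
finger_force: 30.0
```

Emit:
arm_command(
  gripper=[10, 10, 10, 10, 10],
  dp=[
    [-0.46, 0.94, 0],
    [-0.46, 0.94, 0],
    [-0.46, 0.94, 0.6],
    [-0.46, 0.94, 0.9],
    [-0.53, 0.94, 0.9],
  ],
  twist=[0, 0, 0, 0, 0],
)

```text
time: 17.18
tool_pos: [550.8, -95.0, 168.3]
tcp_rot: [3.14, -0.002, 0.403]
contact_force: [0.1, -0.0, -0.2]
grip_width: 19.1
finger_force: 30.0
```

Emit:
arm_command(
  gripper=[10, 10, 10, 10, 10],
  dp=[
    [0, 0, 0.5],
    [0, 0, 0],
    [0, 0, 0],
    [0, 0, 0],
    [0, 0, 0],
  ],
  twist=[0, 0, 0, 0, 0],
)

```text
time: 17.8
tool_pos: [550.7, -93.6, 155.5]
tcp_rot: [3.141, -0.001, 0.404]
contact_force: [0.4, -0.4, 0.2]
grip_width: 19.7
finger_force: 30.0
```

```bash
python3 - <<'E'
from h import *
go(550.5,-94,99.7)
t=capture('top');s=capture('side')
cv2.imwrite('pics/t5.png',t[:,:,::-1]);cv2.imwrite('pics/s5.png',s[:,:,::-1])
a=cv2.resize(s[170:280,190:300],None,fx=5,fy=5,interpolation=cv2.INTER_CUBIC)
cv2.imwrite('pics/c5.png',a[:,:,::-1])
E
```

```text
t 17.8 pos [550.72 -93.63 155.5 ] yaw 0.4035069963599287 units [-0.02  0.01  2.23] F [ 0.41 -0.37  0.17] w 19.7
```

View pics/c5.png

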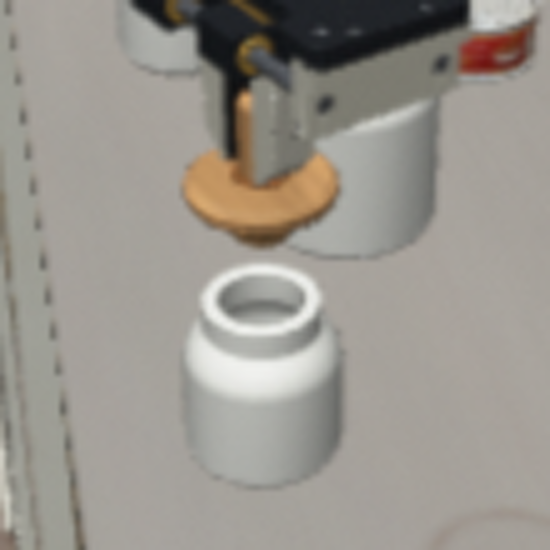

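```bash
cat >> h.py <<'E'
a_=np.linspace(0,2*np.pi,181)
def circ(n,x,y,z,r): return np.array([proj(n,(x+r*np.cos(a),y+r*np.sin(a),z)) for a in a_])
def ext(p): return p[:,0].min(),p[:,0].max(),p[:,1].min(),p[:,1].max()
def discext(n,x,y,ztop,r): return ext(np.vstack([circ(n,x,y,ztop,r),circ(n,x,y,ztop-10,r)]))
E
python3 - <<'E'
from h import *
s=cv2.imread('pics/s5.png')[:,:,::-1].copy()
m=wood(s);m[:195]=0;m[:,:220]=0;m[222:]=0;m[:,265:]=0
for c,st,l in blobs(m,20):
    print(st)
    ys,xs=np.nonzero(l)
    print([(y,xs[ys==y].min(),xs[ys==y].max()) for y in np.unique(ys)])
g=cv2.cvtColor(s,cv2.COLOR_RGB2GRAY)
print(g[204:222,238:248])
print('pred disc',discext('side',550.7,-93.6,150.8,34), 'pred rim',ext(circ('side',550.7,-93.6,85,27)),ext(circ('side',550.7,-93.6,85,20)))
E
```

```text
[227 195  31  24 396]
[(np.int64(195), np.int64(237), np.int64(239)), (np.int64(196), np.int64(237), np.int64(239)), (np.int64(197), np.int64(237), np.int64(239)), (np.int64(198), np.int64(238), np.int64(239)), (np.int64(199), np.int64(238), np.int64(239)), (np.int64(200), np.int64(232), np.int64(239)), (np.int64(201), np.int64(230), np.int64(254)), (np.int64(202), np.int64(229), np.int64(255)), (np.int64(203), np.int64(228), np.int64(256)), (np.int64(204), np.int64(227), np.int64(256)), (np.int64(205), np.int64(227), np.int64(256)), (np.int64(206), np.int64(227), np.int64(257)), (np.int64(207), np.int64(227), np.int64(257)), (np.int64(208), np.int64(227), np.int64(256)), (np.int64(209), np.int64(227), np.int64(256)), (np.int64(210), np.int64(228), np.int64(256)), (np.int64(211), np.int64(228), np.int64(255)), (np.int64(212), np.int64(229), np.int64(254)), (np.int64(213), np.int64(230), np.int64(253)), (np.int64(214), np.int64(231), np.int64(251)), (np.int64(215), np.int64(233), np.int64(248)), (np.int64(216), np.int64(236), np.int64(247)), (np.int64(217), np.int64(238), np.int64(246
[... 526 characters left out ...]
114 107 106 108 106 104 103 102  96  89]
 [104  94  90  91  89  87  85  84  81  84]
 [ 82  71  68  69  64  62  65  67  76 112]
 [112  97  88  79  73  77  80  91 111 145]
 [157 146 129 117 110 118 123 147 157 152]
 [164 162 161 160 160 159 160 163 164 163]
 [164 165 166 165 166 166 165 166 165 165]]
pred disc (np.float64(225.9291288270509), np.float64(257.5460377335367), np.float64(196.5877327381389), np.float64(217.4896847086597)) pred rim (np.float64(230.25712897217159), np.float64(254.27678196506392), np.float64(222.45770303377756), np.float64(236.76377263038304)) (np.float64(233.3814075600576), np.float64(251.17057861536546), np.float64(224.21892495380408), np.float64(234.81184286366528))
```

The picture shows the small lid centred over the small jar's mouth: both at crop column 261, level and upright. Inserting with small corrections.

Emit:
arm_command(
  gripper=[10, 10, 10, 10, 10],
  dp=[
    [-0.05, 0.05, 0.4],
    [0, 0, 0.5],
    [0, 0, 0.5],
    [0, 0, 0.2],
    [0, 0, 0],
  ],
  twist=[0, 0, 0, 0, 0],
)

```text
time: 18.52
tool_pos: [549.6, -95.6, 114.4]
tcp_rot: [-3.141, 0.001, 0.403]
contact_force: [-0.4, -0.3, -0.5]
grip_width: 19.5
finger_force: 30.0
```

Emit:
arm_command(
  gripper=[10, 10, 10, 10, 10],
  dp=[
    [0, 0, 0.1],
    [0, 0, 0.1],
    [0, 0, 0.1],
    [0, 0, 0],
    [0, 0, 0],
  ],
  twist=[0, 0, 0, 0, 0],
)

```text
time: 19.15
tool_pos: [549.8, -95.7, 107.5]
tcp_rot: [3.141, -0.0, 0.403]
contact_force: [0.3, 0.9, -0.8]
grip_width: 19.6
finger_force: 30.0
```

Emit:
arm_command(
  gripper=[10, 10, 10, 10, 10],
  dp=[
    [0, 0, 0.08],
    [0, 0, 0.08],
    [0, 0, 0.06],
    [0, 0, 0],
    [0, 0, 0],
  ],
  twist=[0, 0, 0, 0, 0],
)

```text
time: 19.77
tool_pos: [549.7, -95.5, 101.9]
tcp_rot: [-3.141, 0.0, 0.403]
contact_force: [0.1, 2.9, -0.8]
grip_width: 19.1
finger_force: 30.0
```

Emit:
arm_command(
  gripper=[10, 10, 10, 10, 10],
  dp=[
    [0, 0, 0.03],
    [0, 0, 0.03],
    [0, 0, 0.02],
    [0, 0, 0],
    [0, 0, 0],
  ],
  twist=[0, 0, 0, 0, 0],
)

```text
time: 20.4
tool_pos: [549.8, -95.5, 100.0]
tcp_rot: [-3.141, -0.0, 0.403]
contact_force: [-0.6, 3.6, 1.9]
grip_width: 19.3
finger_force: 30.0
```

Emit:
arm_command(
  gripper=[10, 10, 10, 10, 10],
  dp=[
    [0, -0.03, 0.03],
    [0, 0, 0.02],
    [0, 0, 0],
    [0, 0, 0],
    [0, 0, 0],
  ],
  twist=[0, 0, 0, 0, 0],
)

```text
time: 21.02
tool_pos: [549.8, -95.1, 99.8]
tcp_rot: [3.14, -0.001, 0.403]
contact_force: [-1.8, 3.6, 9.6]
grip_width: 19.2
finger_force: 30.0
```

Emit:
arm_command(
  gripper=[30, 45, 60, 60, 60],
  dp=[
    [0, 0, 0],
    [0, 0, 0],
    [0, 0, 0],
    [0, 0, -0.5],
    [0, 0, -0.9],
  ],
  twist=[0, 0, 0, 0, 0],
)

```text
time: 21.65
tool_pos: [549.1, -95.0, 134.0]
tcp_rot: [-3.141, 0.001, 0.403]
contact_force: [0.3, -0.6, -1.1]
grip_width: 59.4
finger_force: 0.0
```

Emit:
arm_command(
  gripper=[60, 60, 60, 60, 60],
  dp=[
    [0, 0, -0.9],
    [0, 0, -0.9],
    [0, 0, -0.9],
    [0, 0, -0.8],
    [0, 0, 0],
  ],
  twist=[0, 0, 0, 0, 0],
)

```text
time: 22.28
tool_pos: [550.4, -95.3, 223.3]
tcp_rot: [3.139, -0.003, 0.403]
contact_force: [-0.3, 0.8, -0.8]
grip_width: 60.1
finger_force: 0.0
```

```bash
python3 - <<'E'
from h import *
go(632.5,86,226)
t=capture('top');s=capture('side')
cv2.imwrite('pics/t6.png',t[:,:,::-1]);cv2.imwrite('pics/s6.png',s[:,:,::-1])
m=wood(s);m[:,:200]=0;m[:195]=0;m[250:]=0;m[:,300:]=0
for c,st,l in blobs(m,20): 
  ys,xs=np.nonzero(l);print(st,[(int(y),int(xs[ys==y].min()),int(xs[ys==y].max())) for y in np.unique(ys)])
print('pred',discext('side',549.8,-95.1,95,34))
E
```

```text
t 22.27 pos [550.37 -95.29 223.34] yaw 0.402786924133981 units [ 5.87 -5.38 -0.1 ] F [-0.32  0.78 -0.76] w 60.1
[227 210  30  28 531] [(210, 240, 243), (211, 238, 245), (212, 238, 245), (213, 238, 245), (214, 238, 245), (215, 238, 245), (216, 238, 245), (217, 238, 245), (218, 238, 245), (219, 237, 248), (220, 234, 251), (221, 232, 253), (222, 231, 254), (223, 230, 255), (224, 229, 255), (225, 228, 256), (226, 228, 256), (227, 227, 256), (228, 227, 256), (229, 227, 256), (230, 228, 256), (231, 228, 255), (232, 228, 255), (233, 229, 254), (234, 231, 253), (235, 231, 252), (236, 233, 250), (237, 236, 247)]
pred (np.float64(226.647988090669), np.float64(257.1601102431903), np.float64(217.58908740694207), np.float64(239.22130422779514))
```

Emit:
arm_command(
  gripper=[60, 60, 60, 60, 60],
  dp=[
    [0.9, -0.83, 0],
    [0.9, -0.83, 0],
    [0.9, -0.83, 0],
    [0.9, -0.83, 0],
    [0.9, -0.83, 0],
  ],
  twist=[0, 0, 0, 0, 0],
)

```text
time: 23.0
tool_pos: [612.1, 45.5, 219.8]
tcp_rot: [-3.141, 0.002, 0.403]
contact_force: [0.7, 0.3, -0.2]
grip_width: 59.8
finger_force: 0.0
```

Emit:
arm_command(
  gripper=[60, 60, 60, 60, 60],
  dp=[
    [0.9, -0.83, 0],
    [0.46, -0.4, 0.4],
    [0, 0, 0.5],
    [0, 0, 0],
    [0, 0, 0],
  ],
  twist=[0, 0, 0, 0, 0],
)

```text
time: 23.62
tool_pos: [631.4, 85.1, 198.7]
tcp_rot: [3.141, 0.0, 0.402]
contact_force: [-0.3, 0.1, 0.8]
grip_width: 59.9
finger_force: 0.0
```

```bash
python3 - <<'E'
from h import *
go(632.3,85.8,129.7)
s=capture('side')
cv2.imwrite('pics/c7.png',cv2.resize(s[110:240,190:330],None,fx=4,fy=4)[:,:,::-1])
E
```

```text
t 23.62 pos [631.38  85.12 198.7 ] yaw 0.4016308341910142 units [ 0.05 -0.01  2.76] F [-0.32  0.09  0.77] w 59.9
```

View pics/c7.png

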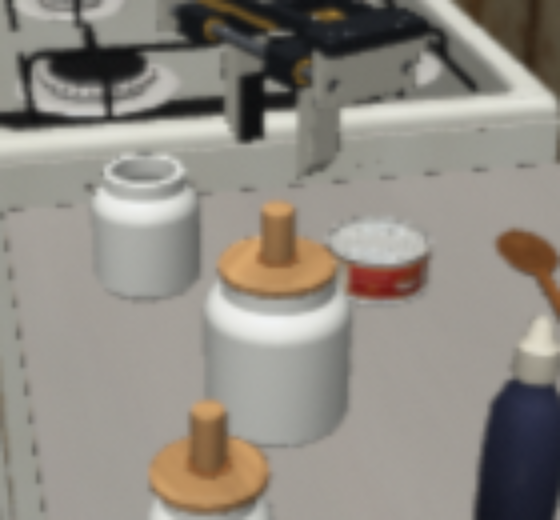

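The small lid sits flat on its jar (crop 208,470), the medium jar is open (crop 144,172), and the gripper is straight above the medium lid's knob (278,215).

Emit:
arm_command(
  gripper=[60, 60, 60, 60, 60],
  dp=[
    [0.05, 0, 0.7],
    [0, 0, 0.8],
    [0, 0, 0.8],
    [0, 0, 0.35],
    [0, 0, 0],
  ],
  twist=[0, 0, 0, 0, 0],
)

```text
time: 24.3
tool_pos: [632.3, 86.5, 131.6]
tcp_rot: [-3.141, 0.001, 0.403]
contact_force: [0.8, 0.0, 0.4]
grip_width: 60.1
finger_force: 0.0
```

Emit:
arm_command(
  gripper=[60, 40, 20, 10, 10],
  dp=[
    [0, 0, 0.08],
    [0, 0, 0],
    [0, 0, 0],
    [0, 0, 0],
    [0, 0, 0],
  ],
  twist=[0, 0, 0, 0, 0],
)

```text
time: 24.92
tool_pos: [632.7, 86.7, 130.5]
tcp_rot: [3.141, -0.0, 0.403]
contact_force: [-0.0, -0.3, -0.0]
grip_width: 24.3
finger_force: 0.0
```

Emit:
arm_command(
  gripper=[10, 10, 10, 10, 10],
  dp=[
    [0, 0, 0],
    [0, 0, 0],
    [0, 0, 0],
    [0, 0, 0],
    [0, 0, -0.3],
  ],
  twist=[0, 0, 0, 0, 0],
)

```text
time: 25.55
tool_pos: [632.2, 86.7, 137.4]
tcp_rot: [-3.141, 0.002, 0.403]
contact_force: [0.3, 0.2, -0.4]
grip_width: 22.4
finger_force: 30.0
```

Emit:
arm_command(
  gripper=[10, 10, 10, 10, 10],
  dp=[
    [0, 0, -0.6],
    [0, 0, -0.9],
    [0, 0, -0.9],
    [0, 0, -0.9],
    [0, 0, 0],
  ],
  twist=[0, 0, 0, 0, 0],
)

```text
time: 26.18
tool_pos: [633.8, 86.7, 223.4]
tcp_rot: [3.14, -0.005, 0.403]
contact_force: [0.0, 0.9, -0.3]
grip_width: 22.3
finger_force: 30.0
```

```bash
python3 - <<'E'
from h import *
s=capture('side');t=capture('top')
cv2.imwrite('pics/s8.png',s[:,:,::-1]);cv2.imwrite('pics/t8.png',t[:,:,::-1])
go(572,300,220)
g=cv2.cvtColor(s,cv2.COLOR_RGB2GRAY)
print(g[145:164,212:242])
print('pred med rim',ext(circ('side',572,300,100,33)),ext(circ('side',572,300,100,26)))
g=cv2.cvtColor(t,cv2.COLOR_RGB2GRAY)
for r in (212,216,220,224,228,232): print(r,g[r,132:182])
for c in (150,154,158): print(c,g[200:245,c])
print('pred body',ext(circ('top',572,300,75,44)))
print('L rim pred',ext(circ('side',633,86,115,39)),'\n',g[0,:1])
E
```

```text
t 26.27 pos [632.49  86.68 220.35] yaw 0.40280101738119645 units [ 1.12 -8.8   0.01] F [-0.28  0.53 -0.49] w 22.9
[[214 213 212 210 209 207 205 203 200 198 197 195 193 191 189 188 186 184
  183 182 181 180 178 177 175 173 173 172 171 169]
 [195 193 192 190 187 186 184 182 181 179 177 175 173 173 170 170 170 169
  169 168 168 169 169 167 165 165 163 162 162 162]
 [174 174 172 172 170 168 169 168 169 169 168 167 159 154 153 154 160 163
  167 168 167 170 171 169 165 167 168 164 165 167]
 [165 164 162 163 162 161 165 164 178 186 185 179 151 138 135 142 168 180
  184 184 173 160 155 153 152 154 153 153 152 152]
 [165 166 164 165 167 165 174 161 200 207 199 188 180 178 172 182 191 198
  215 220 197 179 164 153 150 152 151 151 150 150]
 [152 153 151 154 159 163 195 185 156 142 148 153 157 162 165 168 171 172
  174 174 185 211 200 163 151 150 150 151 150 151]
 [151 152 151 154 181 201 169 133 124 130 138 145 151 158 161 164 166 165
  165 161 158 176 213 181 153 150 151 151 150 150]
 [152 153 152 152 205 187 133 114 119 129 136 143 148 153 156 158 160 161
  161 158 153 166 214 211 172 153 150
[... 3057 characters left out ...]
 217 223 224 224 224 224 224 224 224]
154 [224 224 223 224 225 224 207 230 249 252 255 254 255 255 255 255 255 255
 255 255 255 255 255 255 255 255 255 255 255 255 255 247 251 255 253 234
 217 224 224 224 224 224 223 224 224]
158 [225 224 224 224 225 224 202 208 238 248 237 249 255 255 255 255 255 255
 255 255 255 255 255 255 255 255 255 255 255 243 247 254 254 253 243 204
 208 224 224 224 224 224 224 224 224]
pred body (np.float64(141.16002487116577), np.float64(170.79779280645158), np.float64(206.14048409934955), np.float64(236.13129783471686))
L rim pred (np.float64(245.47464806440038), np.float64(274.51910481551124), np.float64(170.95580133393113), np.float64(184.57282465830448)) 
 [101]
```

```bash
python3 - <<'E'
from h import *
for z,r in((100,26),(100,33),(88,33),(75,44)): print(z,r,ext(circ('top',572,300,z,r)))
t=cv2.imread('pics/t8.png')[:,:,::-1]
g=cv2.cvtColor(t,cv2.COLOR_RGB2GRAY)
print(g[204:240,137:168:1][:, :])
import sys; np.set_printoptions(threshold=sys.maxsize,linewidth=200); print(g[206:238,138:166])
E
```

```text
100 26 (np.float64(144.62919438963078), np.float64(162.49663668823976), np.float64(211.56602175941592), np.float64(229.64782984234165))
100 33 (np.float64(142.22832068354353), np.float64(164.906542892574), np.float64(209.1474453762831), np.float64(232.0975439529324))
88 33 (np.float64(143.50293079868226), np.float64(165.96271742265543), np.float64(209.492466558697), np.float64(232.22076661895383))
75 44 (np.float64(141.16002487116577), np.float64(170.79779280645158), np.float64(206.14048409934955), np.float64(236.13129783471686))
[[224 225 224 ... 226 226 206]
 [224 225 224 ... 226 225 209]
 [224 224 225 ... 227 226 209]
 ...
 [224 224 224 ... 182 182 182]
 [224 224 224 ... 187 188 187]
 [224 224 224 ... 192 192 191]]
[[224 225 225 224 225 225 224 225 225 225 223 223 216 205 210 210 207 206 205 204 202 214 222 225 225 226 227 227]
 [225 224 225 225 224 224 225 225 223 214 205 216 218 219 227 230 230 229 226 218 208 208 202 199 214 224 226 227]
 [224 225 225 224 225 225 225 224 221 216 224 234 239 238 240 249 249 246 242 240 238 231 215 194 181 179 195 216]
 [225 224 225 225 225 224 2
[... 2608 characters left out ...]
 176 140]
 [226 225 225 225 225 225 230 243 252 253 253 253 253 254 252 251 251 253 254 254 254 254 253 251 240 194 150 149]
 [225 225 224 224 224 224 222 226 237 248 252 254 254 254 254 255 255 255 254 254 253 252 246 230 188 148 154 156]
 [225 224 224 224 224 224 224 223 225 231 238 248 251 252 253 253 253 253 252 250 243 231 212 186 159 147 165 165]
 [225 225 224 225 225 226 225 225 225 224 225 229 230 234 238 238 234 229 225 218 204 187 178 172 161 164 172 172]
 [225 225 225 225 224 225 224 226 225 225 224 222 217 220 225 223 217 211 210 209 208 208 208 196 173 174 177 178]
 [224 224 224 224 224 224 224 224 224 224 224 223 223 223 224 224 224 224 224 224 224 225 224 208 177 182 181 182]]
```

Emit:
arm_command(
  gripper=[10, 10, 10, 10, 10],
  dp=[
    [0.12, -0.9, 0],
    [0.12, -0.9, 0],
    [0.12, -0.9, 0],
    [0.12, -0.9, 0],
    [0.12, -0.9, 0],
  ],
  twist=[0, 0, 0, 0, 0],
)

```text
time: 26.9
tool_pos: [601.8, 198.0, 220.5]
tcp_rot: [3.142, -0.0, 0.404]
contact_force: [0.1, 0.7, -0.1]
grip_width: 22.3
finger_force: 30.0
```

Emit:
arm_command(
  gripper=[10, 10, 10, 10, 10],
  dp=[
    [0.12, -0.9, 0],
    [0.12, -0.9, 0],
    [0.12, -0.9, 0.2],
    [0.12, -0.9, 0.8],
    [0.06, -0.83, 0.8],
  ],
  twist=[0, 0, 0, 0, 0],
)

```text
time: 27.52
tool_pos: [570.9, 304.7, 174.6]
tcp_rot: [3.142, -0.0, 0.403]
contact_force: [0.6, 0.5, -1.1]
grip_width: 22.4
finger_force: 30.0
```

Emit:
arm_command(
  gripper=[10, 10, 10, 10, 10],
  dp=[
    [0, 0, 0.2],
    [0, 0, 0],
    [0, 0, 0],
    [0, 0, 0],
    [0, 0, 0],
  ],
  twist=[0, 0, 0, 0, 0],
)

```text
time: 28.15
tool_pos: [571.7, 302.9, 170.9]
tcp_rot: [3.141, -0.001, 0.402]
contact_force: [-0.1, -0.6, -0.8]
grip_width: 22.4
finger_force: 30.0
```

```bash
python3 - <<'E'
from h import *
go(571.3,303.2,115.3)
s=capture('side');t=capture('top')
cv2.imwrite('pics/s9.png',s[:,:,::-1]);cv2.imwrite('pics/t9.png',t[:,:,::-1])
a=cv2.resize(s[115:215,190:300],None,fx=5,fy=5,interpolation=cv2.INTER_CUBIC)
cv2.imwrite('pics/c9.png',a[:,:,::-1])
p=get_obs()['tool_pos']
print('pred disc',discext('side',p[0],p[1],p[2]-5.3,40),'rim',ext(circ('side',p[0],p[1],100,33)))
m=wood(s);m[:130]=0;m[:,:200]=0;m[165:]=0;m[:,250:]=0
for c,st,l in blobs(m,20): 
  ys,xs=np.nonzero(l);print(st,[(int(y),int(xs[ys==y].min()),int(xs[ys==y].max())) for y in np.unique(ys)])
E
```

```text
t 28.15 pos [571.71 302.89 170.94] yaw 0.4021767639453997 units [-0.01 -0.02  2.23] F [-0.15 -0.56 -0.81] w 22.4
pred disc (np.float64(211.95642581808076), np.float64(238.01512267496886), np.float64(128.44225992864628), np.float64(140.85236887332726)) rim (np.float64(215.4374406973452), np.float64(236.22012946323247), np.float64(148.29789376032969), np.float64(156.71084767160275))
[212 130  26  14 228] [(130, 217, 223), (131, 215, 234), (132, 213, 235), (133, 213, 236), (134, 212, 236), (135, 212, 237), (136, 213, 236), (137, 213, 235), (138, 214, 234), (139, 215, 231), (140, 218, 229), (141, 219, 230), (142, 220, 225), (143, 221, 226)]
```

View pics/c9.png

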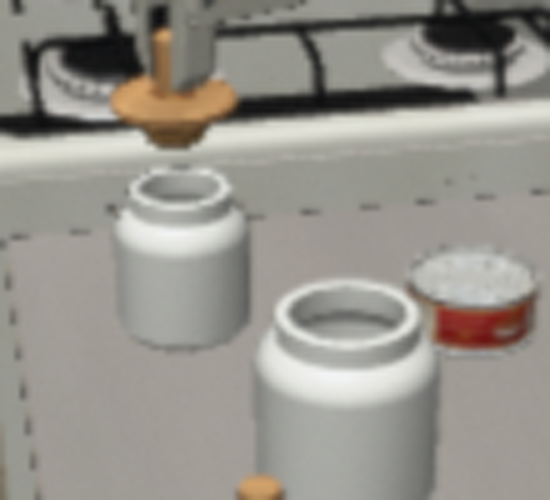

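The medium lid hangs level above the medium jar: disc centre crop (174,100), mouth (180,186). It needs about 1.5 mm more x. Also visible: the open large jar (347,318) and the tin, untouched.

Emit:
arm_command(
  gripper=[10, 10, 10, 10, 10],
  dp=[
    [0.06, 0, 0.4],
    [0, 0, 0.5],
    [0, 0, 0.5],
    [0, 0, 0.2],
    [0, 0, 0],
  ],
  twist=[0, 0, 0, 0, 0],
)

```text
time: 28.88
tool_pos: [572.6, 304.0, 129.9]
tcp_rot: [-3.141, 0.001, 0.403]
contact_force: [0.5, 1.0, -0.8]
grip_width: 22.8
finger_force: 30.0
```

Emit:
arm_command(
  gripper=[10, 10, 10, 10, 10],
  dp=[
    [0, 0, 0.1],
    [0, 0, 0.1],
    [0, 0, 0.08],
    [0, 0, 0],
    [0, 0, 0],
  ],
  twist=[0, 0, 0, 0, 0],
)

```text
time: 29.5
tool_pos: [572.8, 303.8, 123.5]
tcp_rot: [3.142, -0.0, 0.403]
contact_force: [0.9, 1.9, 0.9]
grip_width: 22.4
finger_force: 30.0
```

Emit:
arm_command(
  gripper=[10, 10, 10, 10, 10],
  dp=[
    [0.02, -0.04, 0.06],
    [0, 0, 0.06],
    [0, 0, 0.06],
    [0, 0, 0],
    [0, 0, 0],
  ],
  twist=[0, 0, 0, 0, 0],
)

```text
time: 30.12
tool_pos: [572.7, 304.8, 118.7]
tcp_rot: [3.142, 0.001, 0.403]
contact_force: [0.8, 1.4, -0.5]
grip_width: 22.2
finger_force: 30.0
```

Emit:
arm_command(
  gripper=[10, 10, 10, 10, 10],
  dp=[
    [0.01, -0.02, 0.04],
    [0, 0, 0.04],
    [0, 0, 0.04],
    [0, 0, 0],
    [0, 0, 0],
  ],
  twist=[0, 0, 0, 0, 0],
)

```text
time: 30.75
tool_pos: [573.2, 305.9, 116.4]
tcp_rot: [-3.141, -0.001, 0.403]
contact_force: [0.8, 4.1, 4.1]
grip_width: 22.5
finger_force: 30.0
```

Emit:
arm_command(
  gripper=[10, 10, 10, 10, 10],
  dp=[
    [0, 0, 0.02],
    [0, 0, 0.01],
    [0, 0, 0],
    [0, 0, 0],
    [0, 0, 0],
  ],
  twist=[0, 0, 0, 0, 0],
)

```text
time: 31.38
tool_pos: [573.3, 306.2, 116.1]
tcp_rot: [-3.141, -0.002, 0.403]
contact_force: [0.9, 6.2, 7.0]
grip_width: 22.4
finger_force: 30.0
```

Emit:
arm_command(
  gripper=[10, 10, 10, 10, 10],
  dp=[
    [0.02, -0.05, 0],
    [0, 0, 0],
    [0, 0, 0.02],
    [0, 0, 0],
    [0, 0, 0],
  ],
  twist=[0, 0, 0, 0, 0],
)

```text
time: 32.0
tool_pos: [573.5, 307.2, 115.6]
tcp_rot: [-3.142, -0.002, 0.403]
contact_force: [1.2, 4.7, 7.7]
grip_width: 22.6
finger_force: 30.0
```

Emit:
arm_command(
  gripper=[10, 10, 10, 10, 10],
  dp=[
    [0, -0.02, 0.03],
    [0, 0, 0],
    [0, 0, 0],
    [0, 0, 0],
    [0, 0, 0],
  ],
  twist=[0, 0, 0, 0, 0],
)

```text
time: 32.62
tool_pos: [573.7, 307.6, 115.5]
tcp_rot: [3.141, -0.003, 0.403]
contact_force: [1.3, 2.8, 10.4]
grip_width: 21.9
finger_force: 30.0
```

```bash
python3 - <<'E'
from h import *
go(573,306,115)
s=capture('side');t=capture('top')
cv2.imwrite('pics/s10.png',s[:,:,::-1])
a=cv2.resize(s[115:215,190:300],None,fx=5,fy=5,interpolation=cv2.INTER_CUBIC)
cv2.imwrite('pics/c10.png',a[:,:,::-1])
E
```

```text
t 32.62 pos [573.69 307.58 115.55] yaw 0.40281832255088545 units [-0.05  0.05  0.02] F [ 1.26  2.77 10.39] w 21.9
```

View pics/c10.png

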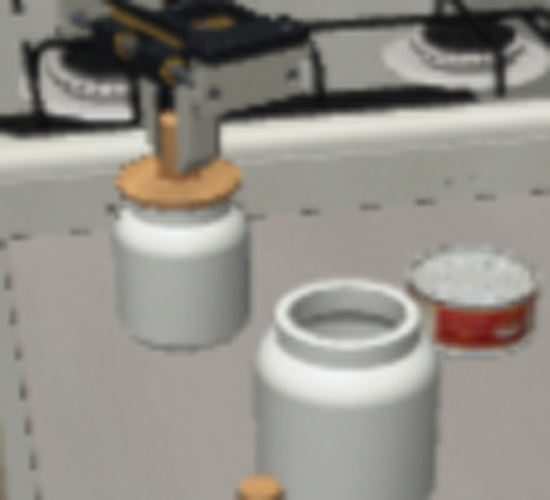

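The medium lid lies flat on the medium jar (crop 180,182). Releasing, retreating, and measuring the large jar's mouth.

Emit:
arm_command(
  gripper=[30, 45, 60, 60, 60],
  dp=[
    [0, 0, 0],
    [0, 0, 0],
    [0, 0, 0],
    [0, 0, -0.5],
    [0, 0, -0.9],
  ],
  twist=[0, 0, 0, 0, 0],
)

```text
time: 33.35
tool_pos: [572.2, 307.0, 149.0]
tcp_rot: [3.141, 0.002, 0.403]
contact_force: [-0.0, -0.0, 0.0]
grip_width: 59.5
finger_force: 0.0
```

Emit:
arm_command(
  gripper=[60, 60, 60, 60, 60],
  dp=[
    [0, 0, -0.9],
    [0, 0, -0.9],
    [0, 0, -0.9],
    [0, 0, 0],
    [0, 0, 0],
  ],
  twist=[0, 0, 0, 0, 0],
)

```text
time: 33.98
tool_pos: [572.3, 307.1, 215.7]
tcp_rot: [3.141, 0.001, 0.403]
contact_force: [-0.5, -0.2, -0.4]
grip_width: 60.1
finger_force: 0.0
```

```bash
python3 - <<'E'
from h import *
go(598.5,-276,213)
t=capture('top');cv2.imwrite('pics/t11.png',t[:,:,::-1])
s=capture('side');cv2.imwrite('pics/s11.png',s[:,:,::-1])
np.set_printoptions(threshold=100000,linewidth=220)
g=cv2.cvtColor(s,cv2.COLOR_RGB2GRAY);print(g[168:190,242:278])
print('pred',ext(circ('side',632,86,115,39)),ext(circ('side',632,86,115,32)))
g=cv2.cvtColor(t,cv2.COLOR_RGB2GRAY);print(g[178:220,208:248])
print('pred',ext(circ('top',632,86,115,39)),ext(circ('top',632,86,115,32)))
E
```

```text
t 33.98 pos [572.26 307.09 215.73] yaw 0.40280089575248823 units [-8.18 21.87  0.12] F [-0.45 -0.21 -0.39] w 60.1
[[157 157 158 156 157 157 156 156 156 156 156 157 156 154 154 154 154 154 152 153 153 153 153 153 153 154 154 153 155 158 144 159 176 194 196 201]
 [157 157 158 157 157 157 157 156 156 157 156 156 156 155 155 156 155 154 155 154 154 155 154 153 153 154 154 154 156 166 164 181 187 192 192 191]
 [157 157 157 157 157 157 157 157 156 157 158 161 165 166 170 171 171 171 171 170 169 165 160 157 155 155 154 155 156 161 163 182 187 189 186 186]
 [157 156 157 158 158 158 158 158 164 171 178 187 195 198 203 206 204 204 207 206 205 198 189 180 173 169 161 157 154 134 139 173 186 189 185 188]
 [156 156 158 157 158 159 166 177 196 209 215 214 208 205 196 189 180 178 189 196 202 212 219 221 213 208 191 175 161 124 106 148 176 185 184 190]
 [157 156 157 158 162 177 197 214 216 201 168 152 154 157 160 161 162 164 168 171 171 173 174 177 190 213 221 215 192 142 105 112 140 171 168 182]
 [157 156 157 163 184 216 218 194 157 137 135 139 143 147 152 156 158 161 162 163 164 165 164 163 165 16
[... 8911 characters left out ...]
225 225 225 222 218 215 204 197 193 188 185 182 189 190 195 204 214 220 225 226 225 225 225 225 224 224 225 224 225]
 [225 225 225 226 226 226 225 225 226 226 225 225 225 225 225 225 225 223 220 217 216 214 213 216 216 217 222 225 225 225 225 226 226 226 225 226 225 225 225 226]
 [226 225 225 226 225 225 225 225 225 225 225 226 225 225 225 226 226 225 225 226 226 226 226 225 225 225 226 225 225 224 225 225 224 224 225 225 224 224 224 224]]
pred (np.float64(213.22940066526348), np.float64(240.57123812492492), np.float64(184.14858180952), np.float64(211.42845809228947)) (np.float64(215.677288413006), np.float64(238.1116039130609), np.float64(186.57775395945342), np.float64(208.96110802782718))
```

Emit:
arm_command(
  gripper=[60, 60, 60, 60, 60],
  dp=[
    [-0.33, 0.88, 0],
    [-0.33, 0.88, 0],
    [-0.33, 0.88, 0],
    [-0.33, 0.88, 0],
    [-0.33, 0.88, 0],
  ],
  twist=[0, 0, 0, 0, 0],
)

```text
time: 34.7
tool_pos: [577.9, 187.9, 216.6]
tcp_rot: [3.141, -0.0, 0.402]
contact_force: [-0.0, 0.9, -0.2]
grip_width: 59.8
finger_force: 0.0
```

Emit:
arm_command(
  gripper=[60, 60, 60, 60, 60],
  dp=[
    [-0.33, 0.88, 0],
    [-0.33, 0.88, 0],
    [-0.33, 0.88, 0],
    [-0.33, 0.88, 0],
    [-0.33, 0.88, 0],
  ],
  twist=[0, 0, 0, 0, 0],
)

```text
time: 35.33
tool_pos: [582.8, 70.6, 216.6]
tcp_rot: [3.141, -0.0, 0.402]
contact_force: [-0.1, -0.1, -1.0]
grip_width: 60.1
finger_force: 0.0
```

Emit:
arm_command(
  gripper=[60, 60, 60, 60, 60],
  dp=[
    [-0.33, 0.88, 0],
    [-0.33, 0.88, 0],
    [-0.33, 0.88, 0],
    [-0.33, 0.88, 0],
    [-0.33, 0.88, 0],
  ],
  twist=[0, 0, 0, 0, 0],
)

```text
time: 35.95
tool_pos: [587.7, -46.7, 216.6]
tcp_rot: [3.141, -0.0, 0.402]
contact_force: [-0.1, 0.1, 0.0]
grip_width: 59.8
finger_force: 0.0
```

Emit:
arm_command(
  gripper=[60, 60, 60, 60, 60],
  dp=[
    [-0.33, 0.88, 0],
    [-0.33, 0.88, 0],
    [-0.33, 0.88, 0],
    [-0.33, 0.88, 0],
    [-0.33, 0.88, 0],
  ],
  twist=[0, 0, 0, 0, 0],
)

```text
time: 36.58
tool_pos: [593.3, -163.8, 216.5]
tcp_rot: [3.141, -0.0, 0.403]
contact_force: [-0.0, -0.2, 0.3]
grip_width: 60.0
finger_force: 0.0
```

Emit:
arm_command(
  gripper=[60, 60, 60, 60, 60],
  dp=[
    [-0.33, 0.88, 0],
    [-0.33, 0.88, 0],
    [-0.33, 0.88, 0],
    [-0.33, 0.88, 0],
    [-0.25, 0.75, 0],
  ],
  twist=[0, 0, 0, 0, 0],
)

```text
time: 37.2
tool_pos: [599.1, -277.4, 216.4]
tcp_rot: [3.141, 0.0, 0.402]
contact_force: [0.0, 0.1, -0.6]
grip_width: 60.1
finger_force: 0.0
```

Emit:
arm_command(
  gripper=[60, 60, 60, 60, 60],
  dp=[
    [0, 0, 0.9],
    [0, 0, 0.9],
    [0, 0, 0.9],
    [0, 0, 0.9],
    [0, 0, 0],
  ],
  twist=[0, 0, 0, 0, 0],
)

```text
time: 37.83
tool_pos: [598.2, -275.6, 124.5]
tcp_rot: [-3.138, 0.002, 0.403]
contact_force: [0.7, 0.5, -0.3]
grip_width: 60.1
finger_force: 0.0
```

```bash
python3 - <<'E'
from h import *
go(598.9,-275.9,46.7)
s=capture('side');cv2.imwrite('pics/c12.png',cv2.resize(s[130:350,190:350],None,fx=2.7,fy=2.7)[:,:,::-1])
E
```

```text
t 37.83 pos [ 598.16 -275.61  124.51] yaw 0.4028357656939032 units [0.03 0.03 3.11] F [ 0.69  0.47 -0.29] w 60.1
```

View pics/c12.png

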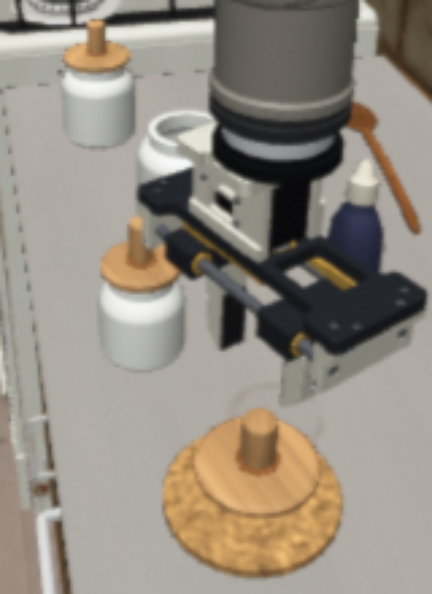

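The small and medium lids are flat on their jars (crop 140,262 and 97,55), and the gripper is over the large lid's knob (258,435).

Emit:
arm_command(
  gripper=[60, 60, 60, 60, 60],
  dp=[
    [0, 0.03, 0.9],
    [0, 0, 0.9],
    [0, 0, 0.9],
    [0, 0, 0.3],
    [0, 0, 0],
  ],
  twist=[0, 0, 0, 0, 0],
)

```text
time: 38.5
tool_pos: [599.8, -276.8, 52.2]
tcp_rot: [3.141, -0.0, 0.403]
contact_force: [-0.1, 0.5, -0.4]
grip_width: 59.9
finger_force: 0.0
```

Emit:
arm_command(
  gripper=[60, 60, 60, 60, 60],
  dp=[
    [0, 0, 0],
    [0, 0, 0],
    [0, 0, 0],
    [0, 0, 0],
    [0, 0, 0],
  ],
  twist=[0, 0, 0, 0, 0],
)

```text
time: 39.12
tool_pos: [599.3, -276.4, 51.5]
tcp_rot: [3.142, 0.0, 0.403]
contact_force: [0.2, -0.7, 0.2]
grip_width: 60.2
finger_force: 0.0
```

Emit:
arm_command(
  gripper=[60, 60, 40, 20, 10],
  dp=[
    [0, 0, 0.1],
    [0, 0, 0.07],
    [0, 0, 0],
    [0, 0, 0],
    [0, 0, 0],
  ],
  twist=[0, 0, 0, 0, 0],
)

```text
time: 39.75
tool_pos: [599.4, -276.5, 47.3]
tcp_rot: [3.141, -0.0, 0.403]
contact_force: [-0.1, 0.7, 0.3]
grip_width: 34.8
finger_force: 0.0
```

Emit:
arm_command(
  gripper=[10, 10, 10, 10, 10],
  dp=[
    [0, 0, 0],
    [0, 0, 0],
    [0, 0, 0],
    [0, 0, 0],
    [0, 0, -0.3],
  ],
  twist=[0, 0, 0, 0, 0],
)

```text
time: 40.38
tool_pos: [598.9, -276.2, 54.2]
tcp_rot: [-3.14, 0.001, 0.403]
contact_force: [0.3, 0.0, -1.7]
grip_width: 25.5
finger_force: 30.0
```

Emit:
arm_command(
  gripper=[10, 10, 10, 10, 10],
  dp=[
    [0, 0, -0.6],
    [0, 0, -1],
    [0, 0, -1],
    [0, 0, -1],
    [0, 0, -1],
  ],
  twist=[0, 0, 0, 0, 0],
)

```text
time: 41.0
tool_pos: [599.5, -276.5, 171.9]
tcp_rot: [3.14, -0.001, 0.403]
contact_force: [0.1, -0.2, -1.4]
grip_width: 25.4
finger_force: 30.0
```

Emit:
arm_command(
  gripper=[10, 10, 10, 10, 10],
  dp=[
    [0, 0, -1],
    [0, 0, -1],
    [0, 0, 0],
    [0, 0, 0],
    [0, 0, 0],
  ],
  twist=[0, 0, 0, 0, 0],
)

```text
time: 41.62
tool_pos: [598.8, -276.2, 218.4]
tcp_rot: [-3.14, 0.001, 0.403]
contact_force: [0.7, -0.5, -0.7]
grip_width: 25.5
finger_force: 30.0
```

```bash
python3 - <<'E'
from h import *
go(630.5,87,200)
E
```

```text
t 41.62 pos [ 598.83 -276.15  218.35] yaw 0.40276906129086365 units [  6.86 -12.87   0.75] F [ 0.74 -0.54 -0.73] w 25.5
```

Emit:
arm_command(
  gripper=[10, 10, 10, 10, 10],
  dp=[
    [0.46, -0.86, 0],
    [0.46, -0.86, 0],
    [0.46, -0.86, 0],
    [0.46, -0.86, 0],
    [0.46, -0.86, 0],
  ],
  twist=[0, 0, 0, 0, 0],
)

```text
time: 42.25
tool_pos: [610.3, -153.0, 219.9]
tcp_rot: [3.141, -0.0, 0.403]
contact_force: [0.1, -0.0, -2.0]
grip_width: 25.9
finger_force: 30.0
```

Emit:
arm_command(
  gripper=[10, 10, 10, 10, 10],
  dp=[
    [0.46, -0.86, 0],
    [0.46, -0.86, 0],
    [0.46, -0.86, 0],
    [0.46, -0.86, 0],
    [0.46, -0.86, 0],
  ],
  twist=[0, 0, 0, 0, 0],
)

```text
time: 42.88
tool_pos: [620.8, -31.8, 219.8]
tcp_rot: [3.141, -0.0, 0.403]
contact_force: [0.0, 0.4, -1.5]
grip_width: 25.6
finger_force: 30.0
```

Emit:
arm_command(
  gripper=[10, 10, 10, 10, 10],
  dp=[
    [0.46, -0.86, 0],
    [0.46, -0.86, 0],
    [0.46, -0.86, 0],
    [0.46, -0.86, 0.4],
    [0.42, -0.83, 0.8],
  ],
  twist=[0, 0, 0, 0, 0],
)

```text
time: 43.5
tool_pos: [631.4, 88.7, 190.4]
tcp_rot: [3.141, -0.002, 0.403]
contact_force: [-0.1, -0.2, -1.2]
grip_width: 25.2
finger_force: 30.0
```

Emit:
arm_command(
  gripper=[10, 10, 10, 10, 10],
  dp=[
    [0, 0, 0.1],
    [0, 0, 0],
    [0, 0, 0],
    [0, 0, 0],
    [0, 0, 0],
  ],
  twist=[0, 0, 0, 0, 0],
)

```text
time: 44.12
tool_pos: [631.1, 86.3, 187.6]
tcp_rot: [3.141, -0.001, 0.402]
contact_force: [0.2, 0.3, -0.4]
grip_width: 25.4
finger_force: 30.0
```

```bash
python3 - <<'E'
from h import *
go(630.5,87,130)
s=capture('side')
cv2.imwrite('pics/s13.png',s[:,:,::-1])
cv2.imwrite('pics/c13.png',cv2.resize(s[115:235,200:320],None,fx=4.5,fy=4.5,interpolation=cv2.INTER_CUBIC)[:,:,::-1])
p=get_obs()['tool_pos']
print('pred disc',discext('side',p[0],p[1],p[2]-4.9,45),'rim',ext(circ('side',p[0],p[1],115,39)))
m=wood(s);m[:140]=0;m[:,:235]=0;m[190:]=0;m[:,290:]=0
for c,st,l in blobs(m,20): 
  ys,xs=np.nonzero(l);print(st,[(int(y),int(xs[ys==y].min()),int(xs[ys==y].max())) for y in np.unique(ys)])
E
```

```text
t 44.12 pos [631.15  86.34 187.6 ] yaw 0.40210055768923714 units [-0.01 -0.03  2.3 ] F [ 0.15  0.26 -0.43] w 25.4
pred disc (np.float64(242.07790659600258), np.float64(276.89198066052114), np.float64(147.54715045243975), np.float64(165.53267152520468)) rim (np.float64(244.75090264498118), np.float64(273.7974631371453), np.float64(170.95256575781272), np.float64(184.5699532766392))
[242 140  35  29 473] [(140, 255, 259), (141, 255, 259), (142, 255, 259), (143, 255, 259), (144, 255, 259), (145, 255, 259), (146, 255, 259), (147, 255, 259), (148, 255, 259), (149, 255, 259), (150, 248, 259), (151, 246, 272), (152, 245, 273), (153, 244, 274), (154, 243, 275), (155, 243, 276), (156, 242, 276), (157, 243, 276), (158, 243, 276), (159, 244, 275), (160, 244, 274), (161, 245, 273), (162, 247, 272), (163, 249, 270), (164, 250, 268), (165, 257, 263), (166, 257, 265), (167, 257, 265), (168, 256, 262)]
```

View pics/c13.png

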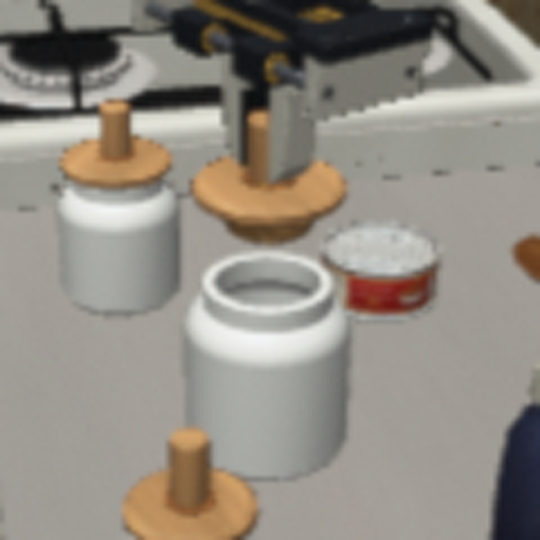

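The large lid hangs level above the large jar's mouth: disc centre at crop column 269, mouth at 268. Lowering.

Emit:
arm_command(
  gripper=[10, 10, 10, 10, 10],
  dp=[
    [-0.01, -0.03, 0.4],
    [0, 0, 0.5],
    [0, 0, 0.5],
    [0, 0, 0.2],
    [0, 0, 0],
  ],
  twist=[0, 0, 0, 0, 0],
)

```text
time: 44.8
tool_pos: [630.3, 87.4, 146.6]
tcp_rot: [-3.141, 0.001, 0.403]
contact_force: [0.2, -0.7, -0.4]
grip_width: 25.2
finger_force: 30.0
```

Emit:
arm_command(
  gripper=[10, 10, 10, 10, 10],
  dp=[
    [0, 0, 0.1],
    [0, 0, 0.1],
    [0, 0, 0.1],
    [0, 0, 0],
    [0, 0, 0],
  ],
  twist=[0, 0, 0, 0, 0],
)

```text
time: 45.42
tool_pos: [630.5, 87.4, 139.8]
tcp_rot: [3.141, -0.0, 0.403]
contact_force: [-0.8, 0.5, -1.1]
grip_width: 25.1
finger_force: 30.0
```

Emit:
arm_command(
  gripper=[10, 10, 10, 10, 10],
  dp=[
    [0, 0, 0.08],
    [0, 0, 0.08],
    [0, 0, 0.06],
    [0, 0, 0],
    [0, 0, 0],
  ],
  twist=[0, 0, 0, 0, 0],
)

```text
time: 46.05
tool_pos: [630.5, 87.4, 134.2]
tcp_rot: [3.142, -0.0, 0.403]
contact_force: [-0.3, 1.2, -0.7]
grip_width: 25.3
finger_force: 30.0
```

Emit:
arm_command(
  gripper=[10, 10, 10, 10, 10],
  dp=[
    [0, 0, 0.05],
    [0, 0, 0.04],
    [0, 0, 0],
    [0, 0, 0],
    [0, 0, 0],
  ],
  twist=[0, 0, 0, 0, 0],
)

```text
time: 46.68
tool_pos: [630.7, 87.6, 132.2]
tcp_rot: [3.141, -0.001, 0.403]
contact_force: [1.3, 2.9, 1.2]
grip_width: 25.4
finger_force: 30.0
```

Some +x/+y side force is building, so I'll ease that way while pressing.

Emit:
arm_command(
  gripper=[10, 10, 10, 10, 10],
  dp=[
    [0.03, -0.03, 0.03],
    [0, 0, 0.03],
    [0, 0, 0.02],
    [0, 0, 0],
    [0, 0, 0],
  ],
  twist=[0, 0, 0, 0, 0],
)

```text
time: 47.3
tool_pos: [631.0, 88.3, 130.2]
tcp_rot: [3.141, -0.0, 0.403]
contact_force: [0.9, 1.0, 4.1]
grip_width: 25.4
finger_force: 30.0
```

Emit:
arm_command(
  gripper=[10, 10, 10, 10, 10],
  dp=[
    [0.02, -0.02, 0.02],
    [0, 0, 0.02],
    [0, 0, 0],
    [0, 0, 0],
    [0, 0, 0],
  ],
  twist=[0, 0, 0, 0, 0],
)

```text
time: 47.92
tool_pos: [631.0, 88.3, 130.2]
tcp_rot: [3.14, 0.0, 0.403]
contact_force: [-1.4, -1.1, 10.7]
grip_width: 25.3
finger_force: 30.0
```

Seated at the expected height, 130 mm, with 10 N. Releasing and backing away.

Emit:
arm_command(
  gripper=[30, 45, 60, 60, 60],
  dp=[
    [0, 0, 0],
    [0, 0, 0],
    [0, 0, 0],
    [0, 0, -0.5],
    [0, 0, -0.9],
  ],
  twist=[0, 0, 0, 0, 0],
)

```text
time: 48.55
tool_pos: [630.7, 89.0, 164.1]
tcp_rot: [-3.141, 0.002, 0.403]
contact_force: [-0.2, -0.1, 0.7]
grip_width: 59.7
finger_force: 0.0
```

Emit:
arm_command(
  gripper=[60, 60, 60, 60, 60],
  dp=[
    [0, 0, -0.9],
    [0, 0, -0.9],
    [0, 0, -0.9],
    [0, 0, -0.7],
    [0, 0, 0],
  ],
  twist=[0, 0, 0, 0, 0],
)

```text
time: 49.18
tool_pos: [631.9, 89.1, 251.2]
tcp_rot: [3.14, -0.004, 0.403]
contact_force: [-0.4, 0.1, 0.5]
grip_width: 60.2
finger_force: 0.0
```

Emit:
arm_command(
  gripper=[60, 60, 60, 60, 60],
  dp=[
    [-0.9, 0, 0],
    [-0.9, 0, 0],
    [-0.9, 0, 0],
    [-0.5, 0, 0],
    [0, 0, 0],
  ],
  twist=[0, 0, 0, 0, 0],
)

```text
time: 49.8
tool_pos: [557.2, 57.5, 249.0]
tcp_rot: [-3.142, 0.0, 0.402]
contact_force: [0.3, 0.3, 0.3]
grip_width: 60.2
finger_force: 0.0
```

```bash
python3 - <<'E'
from h import *
go(0,0,0)
s=capture('side')
cv2.imwrite('pics/c14.png',cv2.resize(s[115:265,200:350],None,fx=3.9,fy=3.9,interpolation=cv2.INTER_CUBIC)[:,:,::-1])
E
```

```text
t 49.8 pos [557.23  57.5  248.98] yaw 0.4023111597369853 units [-21.41  -6.61   9.96] F [0.3  0.33 0.29] w 60.2
```

View pics/c14.png

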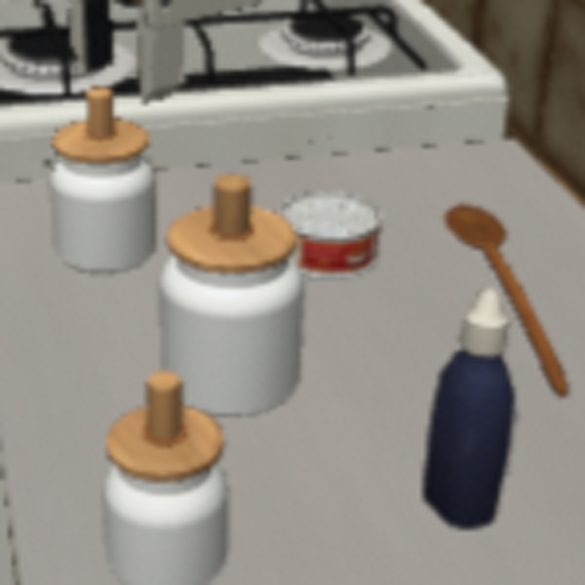

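All three lids lie flat on their own jars (crop 165,440; 232,240; 100,138), with the bottle and tin untouched and the gripper clear.

```bash
python3 -c "
from plant import *
print(close_job())"
```

```text
the job is handed in; nothing more can be done
None
```

The job is handed in: the last picture shows each lid flat on the jar it fits, with the soap bottle and tin untouched, after about 50 s of robot time; `close_job()` returned no verdict.

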